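Unlock the centrifuge lid and hold it at its balance point

TASK

The lid's gas stay has been taken off the bench centrifuge for replacement. Turn the lid lock knob clockwise until it clicks over to unlocked, then take the lid by its handle and ease it up to its balance point, where it leans slightly back past upright and would fall neither way; never let it drop or tip over backwards, and leave the other things on the bench where they are. Finish still gripping the handle with the lid standing still at that balance point, so that a colleague can fit the new stay; do not let go.

Things in the scene. Friction and masses are not known exactly. Their poses are not given: they have to be found in the camera images.
- lock_knob (a joint): angle of the lid lock knob, rad: 0 = locked (a stop), 1.5 = unlocked (a stop), growing clockwise from above. A spring detent pushes it back to 0 (0.1 N m at 0, fading to none at 0.75); let go past about 0.85 it snaps over to 1.5 by itself. Below about 1.15 its tongue holds the lid shut.
- lock_knob_grip (a point): grip point on the knob's vertical axis, 175 mm above the bench. Black upright bar knob 50 mm long, 13 mm thick, 158 to 188 mm above the bench, on a thin stem, on the deck right of the lid (deck 130 mm high). The point turns with the knob: x along the bar towards the tongue's tip, z up. Locked, x points to the machine's left, across the lid; unlocked, to its back.
- lock_tongue_tip (a point): tip of the flat steel tongue under the knob, 42 mm from the knob's axis, 18 mm wide, 4 mm thick, its middle 146.5 mm above the bench. Locked, it lies over the right lip of the lid; unlocked, it points to the machine's back and is clear of the lid.
- lid (a joint): angle of the lid, rad: 0 = closed, flat; 1.571 = lid plate upright; 2.05 = fallen back on its stop. Its balance point is 1.71 (lid plate leaning 8 degrees back past upright, away from the machine's front): below it gravity shuts the lid, above it the lid tips over backwards. Hinge friction is next to nothing; nothing else holds it.
- lid_hinge (a point): middle of the hinge line, 149 mm above the bench, near the machine's back. Turns with the lid: y along the hinge to the machine's left; lid closed, x straight away from the front, z up. Grey lid plate 240 wide, 176 deep, 12 mm thick, top face 6 mm below the hinge line; a steel disc, 68 mm radius, 14 mm thick, under it. Lid with handle 0.7 to 1.0 kg.
- lid_edge (a point): middle of the lid's free front edge (half-way through its thickness): 180 mm from the hinge line, 137 mm above the bench when closed, on the robot's side. Turns with the lid.
- lid_handle: steel bridge handle near the lid's free edge; origin in the middle of its round bar (12 mm thick, 100 mm long, along y). In the frame of lid_hinge it lies at x -168, z +36 mm: 42 mm off the lid's face, 185 mm above the bench closed, 321 at balance. Axes as lid_hinge. A gripper pointing down, fingers in front of and behind the bar, can follow the whole swing, the bar turning in its fingers.
- centrifuge: white bench centrifuge, fixed, 240 mm deep (x), 300 wide (y), deck 130 mm high; origin under its middle; x from its front (control panel; towards the robot) to its back (hinge), y to its left, z up. In its frame the middle of the hinge is at x +85, y +20, z 149 mm, the knob's axis at x -40, y -127 mm. Place varies, turned up to 0.25 rad either way.
- gas_stay: the removed gas stay, 196 mm long, 18 mm thick, lying on the bench left of the machine; origin under its middle. Bystander.
- screwdriver: screwdriver with a black handle, 190 mm long, lying behind the machine; origin under its middle. Bystander.
- tube_rack: white rack of small tubes, 130 x 75 x 59 mm, right of the machine; origin under its middle. Bystander.
- amber_bottle: amber reagent bottle, 60 mm diameter, 125 mm tall, on one side of the machine's rear half; origin under its middle. Bystander.
- beaker: glass beaker, 68 mm diameter, 85 mm tall, on the other side of it; origin under its middle. Bystander.
- wash_bottle: white wash bottle, 66 mm diameter, 168 mm tall with its spout, left front of the bench; origin under its middle. Bystander.

How it is judged (in metres and radians):
On the way, in this order (a step that is already met when the one before it is completed fails the run):
1. the lock knob has clicked over to unlocked while the lid is still shut (value of joint lock_knob above 1.3 rad and value of joint lid below 0.06 rad), for 0.2 s.
2. the lid is held by its handle at its balance point, standing still (value of joint lid between 1.63 and 1.79 rad and velocity of joint lid between -0.08 and 0.08 rad/s and contact force between the fingers and lid_handle above 2 N), for 0.3 s.
At the end, for the whole second after the job is handed in: At the end and through the last second the fingers grip the handle (over 2 N), the lid stands still (under 0.08 rad/s) within 0.08 rad (4.6 degrees) of its balance point of 1.71 rad, the lock knob is over at unlocked (above 1.3 rad) and no bystander has moved 30 mm (all of step 2 and value of joint lock_knob above 1.3 rad and distance of each of gas_stay, screwdriver, tube_rack, amber_bottle, beaker, wash_bottle from where it was at the start of the episode below 0.03 m); the arm keeps its last pose, push and grip.
It fails at once if the lid tips over backwards (beyond 1.95 rad) (value of joint lid above 1.95 rad).
It fails at once if the lid drops (falls faster than 1.5 rad/s) (velocity of joint lid below -1.5 rad/s).
It fails at once if a bystander is displaced by more than 30 mm (distance of any of gas_stay, screwdriver, tube_rack, amber_bottle, beaker, wash_bottle from where it was at the start of the episode above 0.03 m).
It also fails if it takes over 54 s, if anything falls off the work surface, if the arm or the gripper's body presses on something with over 40 N, if the wrist force passes 120 N, or if a joint passes its speed limit or range.

ROBOT

A 7-joint arm with a two-finger parallel gripper is mounted at the origin on the work surface. World frame = base frame: x ahead of the robot, y to its left, z up, the work surface at z = 0. Lengths are in m, angles in degrees, forces in N, time in s.
With the tool pointing down it reaches from about 0.425 to 0.875 m from the base axis. Payload 4.7 kg.
Tool frame: the origin (TCP) lies midway between the tips of the shut fingers; the grasp point (between the pads) lies 19 mm behind it; z points along the fingers, y is the line along which they close (so a half turn about z gives the same grasp; the last joint's range is limited). The gripper opens to 87 mm and grips with 3 to 60 N. Pads are 19 mm wide; open, the fingers measure 117 mm over their backs; the gripper's body (75 mm by 190 mm) begins 51 mm behind the grasp point.
Start: joints at [73.86, 18.392, -4.016, 83.108, 1.295, 78.541, -3.26], TCP at [0.189, -0.622, 0.223] pointing down, gripper open.
Joint ranges: [-163.93, 163.93], [-17.29, 119.83], [-79.2, 71.16], [3.27, 140.29], [-89.18, 269.18], [5.43, 117.66], [-154.24, 154.24]. Speed limits (degrees/s): [147.25, 147.25, 180, 180, 180, 180, 180].

INTERFACE

Orientations are given as [roll, pitch, yaw] about the fixed x, y, z axes, in that order (R = Rz(yaw) Ry(pitch) Rx(roll)).
In Python, from cell import env gives the robot as it stands.
- The arm moves only by the tool step_arm, never from a script. Its argument "moves" is a list of rows, each an object with "dp": the shift along the tool's x, y, z in mm, a list of three; "dr": the turn, a rotation vector about the tool's x, y, z in rad, a list of three; "fingers": the closure, from 0 (fully open) to 1 (shut). In form: [{"dp": [dx, dy, dz], "dr": [ax, ay, az], "fingers": fingers}, ...]. A call has exactly 5 rows; each row shifts and turns the commanded pose from where the row before left it, along the tool's axes as they then stand; what a row does not reach is not made up. A row lasts 1/8 s, in which the tool goes at most 62.5 mm and 10.7 degrees, less where a joint would pass 70% of its speed; a pose out of reach is approached as far as the arm can. A call with a gripper value outside its range is refused whole. The fingers move at their own pace and stop on an object; "squeeze" is the grip in N (left out, the last holds). Time passes only in rows, so rows that do not move let the fingers close, or fill a call up. It gives the time, the measured TCP pose, the force, the opening and the grip force at its end, in the units of the state.
- env.get_obs(): the state, without advancing time (a new reading comes with each control period).
- env.read_camera(name): name is "side" or "top" or "wrist"; returns the picture (420x560x3 uint8, red, green, blue); there is no depth.
- env.camera_model(name): a dict with "fx", "fy", "cx", "cy" (pixels), "k1" (the pictures are not rectified: a ray, as slopes to the right and down, at radius r is drawn at 1 + k1 r^2 times it, then the intrinsics apply), "R" (3x3) and "t" (3): a world point X has camera coordinates R X + t. Camera axes: x right, y down, z forward; pixel columns grow to the right and rows downward; lengths in m; the calibration is good to about 2 mm. A picture is of the moment at which its call begins: read the wrist's pose just before it. camera_model takes no time and is no camera call; for the wrist camera it gives the pose at the moment of the call.
- env.sign_off(): hands the job in; it is judged then, once.
The state is a dict: "time_s": time; "qpos": joint angles; "joint_velocities": joint speeds; "effort": joint torques, N m; "tool_pos": TCP position; "tool_rot": TCP orientation; "force": force on the tool from outside, world axes, zero at the start; "wrist_torque": the same for the moment, N m; "grip_width": finger opening in m; "grasp_force": force on a finger pad.
Only numpy, scipy, OpenCV 4.12 (cv2) and the standard library are available. Lean on these libraries where they do the work, as an engineer would, in place of code of your own. Each camera call takes 0.05 s, during which the arm holds its last target. There are 200 camera calls.

## Working session

There is one attempt and no reset: what is moved stays moved. The work goes in short steps, Python scripts to look and compute and a tool call to move; the robot and the scene stay as the last step left them, time stands still between calls to the robot, and variables do not carry over. Pictures are saved under pics/ and viewed, at most 10 in all, crops included, and the job is handed in when it is done.

Besides the shell and the picture viewer there is one more tool, called after "Emit:" as name(argument=value, ...) on one line, values as JSON. step_arm: Moves the arm, as the interface text tells. Its arguments: {"type":"object","properties":{"moves":{"type":"array","items":{"type":"object","properties":{"dp":{"type":"array","items":{"type":"number"}},"dr":{"type":"array","items":{"type":"number"}},"fingers":{"type":"number"}}}},"squeeze":{"type":"number"}},"required":["moves"]}

```bash
mkdir -p pics; ls
python3 - <<'E'
from cell import env
import cv2
o=env.get_obs();print(o)
for n in("top","side"):
    im=env.read_camera(n);cv2.imwrite(f"pics/{n}0.png",im[:,:,::-1]);m=env.camera_model(n);print(n,m)
E
```

```text
pics
{'time_s': 0.0, 'qpos': array([73.85999712, 18.4387988 , -4.01575023, 83.17316347,  1.29354775,
       78.54078128, -3.25917147]), 'joint_velocities': array([ 0.01509508, -0.00309907, -0.09461708, -0.01812156,  0.13025596,
        0.05595479, -0.07919017]), 'effort': array([ 1.29491771e-03, -4.91288567e+01, -4.03579753e-01, -3.12533927e+01,
       -6.40462409e-02,  4.38146282e-02,  1.72934147e-04]), 'tool_pos': array([ 0.18928088, -0.62126494,  0.22147972]), 'tool_rot': array([-1.79892417e+02,  4.18447568e-03,  1.69504642e+01]), 'force': array([ 0.14150218,  0.09448199, -0.12058576]), 'wrist_torque': array([0.01666673, 0.00435775, 0.00288081]), 'grasp_force': 0.0, 'grip_width': 0.08701966548304335}
top {'fx': 413.58164261938515, 'fy': 413.58164261938515, 'cx': 276.5979234987542, 'cy': 204.01460363132557, 'k1': -0.051631726876687364, 'R': array([[ 0.02031977, -0.99939568,  0.02820243],
       [-0.99487487, -0.02300639, -0.09846168],
       [ 0.09905101, -0.02605717, -0.99474113]]), 't': array([0.05629092, 0.52424374, 1.23432613])}
side {'fx': 462.02125325740957, 'fy': 462.02125325740957, 'cx': 272.81125699375303, 'cy': 199.2263314099014, 'k1': -0.07049651272204172, 'R': array([[ 0.87852181,  0.47762751,  0.00844917],
       [ 0.2639971 , -0.47068905, -0.84187727],
       [-0.39812682,  0.7418381 , -0.53960288]]), 't': array([-0.47268777,  0.02351587,  1.50811175])}
```

Run:
```python
import cv2
a=cv2.imread("pics/top0.png");cv2.imwrite("pics/top0b.png",cv2.resize(a,(800,600),interpolation=cv2.INTER_CUBIC))
```

```text
(no output)
```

View pics/top0b.png

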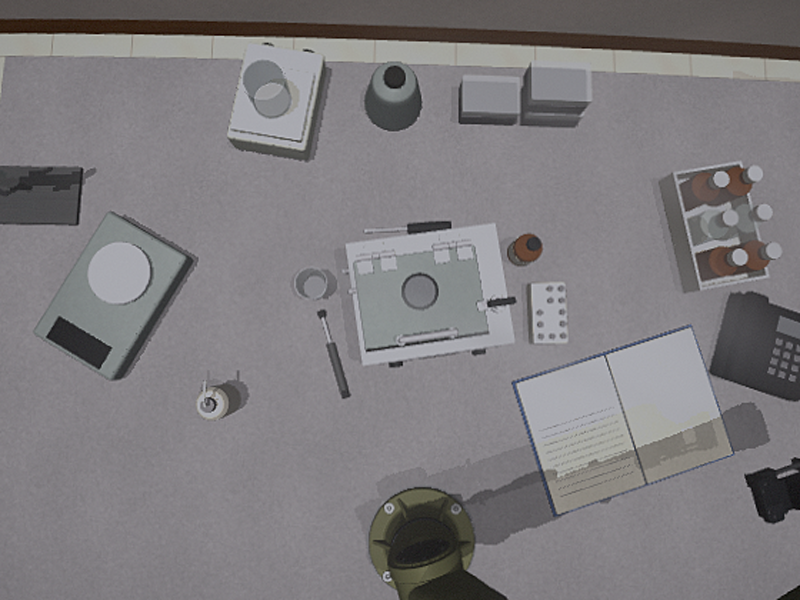

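View pics/side0.png

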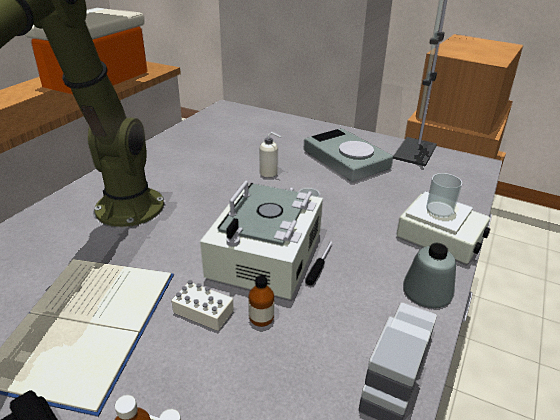

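The top view shows the machine at about (345–515, 224–365) in the 800 px picture: knob near (498,302), handle (397–457, 330–342), amber bottle and rack to its right, beaker and stay to its left. I'll enlarge it for measurement.

Run:
```python
import cv2
a=cv2.imread("pics/top0.png")[150:270,235:395];cv2.imwrite("pics/top0c.png",cv2.resize(a,(800,600),interpolation=cv2.INTER_CUBIC))
```

```text
(no output)
```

View pics/top0c.png

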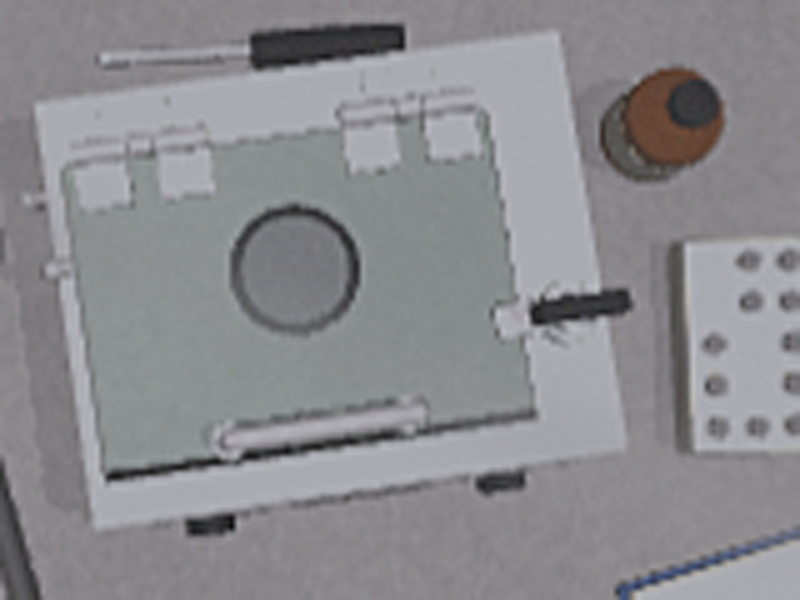

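Crop readings (5× scale, offset 235,150): deck corners BL (36,103), BR (558,31), FR (626,450), FL (97,528); knob middle (581,305); handle bar middle (322,428); lid front corners (108,473), (537,411). Now fitting the machine's pose to these.

```bash
cat > h.py <<'E'
import numpy as np
from cell import env
def proj(m,X):
    c=np.asarray(X)@m["R"].T+m["t"]; s=c[:,:2]/c[:,2:]; s=s*(1+m["k1"]*(s**2).sum(1,keepdims=True))
    return s*[m["fx"],m["fy"]]+[m["cx"],m["cy"]]
def M2W(p,X):
    c,s=np.cos(p[2]),np.sin(p[2]); X=np.asarray(X,float)
    return np.c_[p[0]+c*X[:,0]-s*X[:,1],p[1]+s*X[:,0]+c*X[:,1],X[:,2]]
E
python3 - <<'E'
from h import *
from scipy.optimize import least_squares
m=env.camera_model("top")
P=[(.12,.15,.13),(.12,-.15,.13),(-.12,-.15,.13),(-.12,.15,.13),(-.04,-.127,.188),(-.083,.02,.189),(-.095,.14,.143),(-.095,-.10,.143)]
U=np.array([(36,103),(558,31),(626,450),(97,528),(581,305),(322,428),(108,473),(537,411)])/5+[234.6,149.6]
f=lambda p:(proj(m,M2W(p,P))-U).ravel()
r=least_squares(f,[.6,0,0],loss="soft_l1");p=r.x
print(p,np.degrees(p[2]));print(f(p).reshape(-1,2).round(2))
print("knob,handle,hinge",M2W(p,[(-.04,-.127,.175),(-.083,.02,.185),(.085,.02,.149)]).round(4))
print("handle at bal",M2W(p,[(.085-.168*np.cos(1.71)-0.036*-np.sin(1.71)*1,.02,0)]))
# amber bottle/rack
def onplane(u,z):
    g=least_squares(lambda q:(proj(m,[[q[0],q[1],z]])-u).ravel(),[.6,0]);return g.x
for n,u,z in(("amber cap",(694,102),.125),("rack top FL",(692,452),.059),("rack top BL",(685,242),.059)):
    print(n,onplane(np.array(u)/5+[234.6,149.6],z))
w=env.camera_model("wrist");o=env.get_obs();print(w,o["tool_pos"],o["tool_rot"])
E
```

```text
[0.51257952 0.00339106 0.16484535] 9.444942838108528
[[-0.34 -0.27]
 [ 0.08 -0.29]
 [ 0.2  -0.26]
 [-0.68 -0.1 ]
 [ 0.89 -0.11]
 [ 0.7  -0.73]
 [-0.66  1.37]
 [-0.11  1.12]]
knob,handle,hinge [[ 0.494  -0.1285  0.175 ]
 [ 0.4274  0.0095  0.185 ]
 [ 0.5931  0.0371  0.149 ]]
handle at bal [[0.65130846 0.04674416 0.        ]]
amber cap [ 0.61685301 -0.20400177]
rack top FL [ 0.41889147 -0.21962119]
rack top BL [ 0.54419639 -0.2156229 ]
{'fx': 348.9147574302693, 'fy': 348.9147574302693, 'cx': 281.1320446396749, 'cy': 208.38551354220462, 'k1': -0.048423912113564956, 'R': array([[ 0.29186863, -0.95645726, -0.00148504],
       [-0.92524739, -0.28273747,  0.25293632],
       [-0.24234266, -0.07245015, -0.96748179]]), 't': array([-0.64909443, -0.03044166,  0.38909622])} [ 0.18926953 -0.62132171  0.22157226] [-1.79901781e+02  6.15898935e-03  1.69478203e+01]
```

```bash
cat >> h.py <<'E'
from scipy.spatial.transform import Rotation as Ro
def plan(pos,rpy,n,nr=None):
    "print n rows taking the tool from where it is to pos,rpy (turn in the first nr rows)"
    nr=nr or n
    o=env.get_obs(); p=np.array(o["tool_pos"]); R=Ro.from_euler("xyz",o["tool_rot"],degrees=True)
    T=Ro.from_euler("xyz",rpy,degrees=True); w=(R.inv()*T).as_rotvec()/nr; pos=np.array(pos)
    print("now",p.round(4),o["tool_rot"].round(2),"F",o["force"].round(1),"grip",o["grip_width"],o["grasp_force"],"t",o["time_s"],"q",o["qpos"].round(0))
    for i in range(n):
        d=(R.inv().apply((pos-p)/(n-i))*1000).round(1); dr=w.round(3) if i<nr else np.zeros(3)
        print(i,d,dr); p=p+R.apply(d)/1000; R=R*Ro.from_rotvec(dr)
E
python3 -c "
from h import *
plan([.494,-.1285,.235],[180,0,99.4],15)"
```

```text
now [ 0.1893 -0.6213  0.2216] [-1.799e+02  1.000e-02  1.695e+01] F [-0.   0.   0.5] grip 0.08664075765039496 0.0 t 0.1 q [74. 18. -4. 83.  1. 79. -3.]
0 [ 29.  -25.5  -0.9] [-0.    -0.    -0.096]
1 [ 31.3 -22.6  -0.9] [-0.    -0.    -0.096]
2 [ 33.3 -19.5  -0.8] [-0.    -0.    -0.096]
3 [ 35.1 -16.2  -0.9] [-0.    -0.    -0.096]
4 [ 36.5 -12.8  -0.8] [-0.    -0.    -0.096]
5 [37.5 -9.2 -0.9] [-0.    -0.    -0.096]
6 [38.2 -5.6 -0.8] [-0.    -0.    -0.096]
7 [38.6 -1.9 -0.9] [-0.    -0.    -0.096]
8 [38.6  1.8 -0.8] [-0.    -0.    -0.096]
9 [38.2  5.5 -0.9] [-0.    -0.    -0.096]
10 [37.5  9.1 -0.8] [-0.    -0.    -0.096]
11 [36.5 12.7 -0.9] [-0.    -0.    -0.096]
12 [35.1 16.1 -0.8] [-0.    -0.    -0.096]
13 [33.4 19.5 -0.9] [-0.    -0.    -0.096]
14 [31.4 22.5 -0.8] [-0.    -0.    -0.096]
```

Emit:
step_arm(moves=[{"dp": [29,-25,-1],"dr": [0,0,-0.096],"fingers": 0},{"dp": [31,-23,-1],"dr": [0,0,-0.096],"fingers": 0},{"dp": [33,-19,-1],"dr": [0,0,-0.096],"fingers": 0},{"dp": [35,-16,-1],"dr": [0,0,-0.096],"fingers": 0},{"dp": [36,-13,-1],"dr": [0,0,-0.096],"fingers": 0}])

```text
time_s: 0.72
tool_pos: [0.2907, -0.4573, 0.2271]
tool_rot: [-180.0, -0.0, 44.6]
force: [0.4, 0.2, -0.6]
grip_width: 0.0867
grasp_force: 0.0
```

Emit:
step_arm(moves=[{"dp": [37,-9,-1],"dr": [0,0,-0.096],"fingers": 0},{"dp": [38,-6,-1],"dr": [0,0,-0.096],"fingers": 0},{"dp": [39,-2,-1],"dr": [0,0,-0.096],"fingers": 0},{"dp": [39,2,-1],"dr": [0,0,-0.096],"fingers": 0},{"dp": [38,6,-1],"dr": [0,0,-0.096],"fingers": 0}])

```text
time_s: 1.35
tool_pos: [0.3934, -0.2922, 0.2327]
tool_rot: [180.0, 0.0, 72.3]
force: [0.2, -0.7, -0.6]
grip_width: 0.0871
grasp_force: 0.0
```

```bash
python3 -c "
from h import *
plan([.494,-.1285,.235],[180,0,99.4],5)"
```

```text
now [ 0.3934 -0.2922  0.2327] [1.7998e+02 1.0000e-02 7.2330e+01] F [ 0.2 -0.7 -0.6] grip 0.0871054740399913 0.0 t 1.35 q [ 57.  -1. -23. 104.  -0.  77.  16.]
0 [37.3  9.2 -0.5] [ 0.     0.    -0.094]
1 [36.3 12.7 -0.5] [ 0.     0.    -0.094]
2 [34.9 16.  -0.4] [ 0.     0.    -0.094]
3 [33.3 19.3 -0.5] [ 0.     0.    -0.094]
4 [31.3 22.3 -0.4] [ 0.     0.    -0.094]
```

Emit:
step_arm(moves=[{"dp": [37,9,-1],"dr": [0,0,-0.094],"fingers": 0},{"dp": [36,13,-1],"dr": [0,0,-0.094],"fingers": 0},{"dp": [35,16,0],"dr": [0,0,-0.094],"fingers": 0},{"dp": [33,19,0],"dr": [0,0,-0.094],"fingers": 0},{"dp": [31,22,0],"dr": [0,0,-0.094],"fingers": 0}])

```text
time_s: 1.98
tool_pos: [0.4939, -0.13, 0.2347]
tool_rot: [180.0, 0.0, 99.2]
force: [0.1, -0.6, -0.5]
grip_width: 0.0871
grasp_force: 0.0
```

Run:
```python
from h import *
import cv2,pickle
o=env.get_obs();m=env.camera_model("wrist");im=env.read_camera("wrist")
print(o["tool_pos"],o["tool_rot"],o["qpos"].round(1))
pickle.dump(m,open("w1.pkl","wb"));cv2.imwrite("pics/w1.png",cv2.resize(im[:,:,::-1],(800,600),interpolation=cv2.INTER_CUBIC))
p=[0.5126,.0034,.1648]
print(proj(m,M2W(p,[(-.04,-.127,.188),(-.04,-.102,.188),(-.04,-.152,.188),(-.083,.02,.191)]))*800/560)
```

```text
[ 0.49392607 -0.13004689  0.23467465] [1.79986169e+02 1.38959752e-02 9.92492796e+01] [ 45.7   2.7 -34.7 100.5   1.6  77.2  19.9]
[[401.75063822 326.45566607]
 [401.57681315 270.59280192]
 [401.91427257 379.05924817]
 [283.72111601 -51.78307809]]
```

View pics/w1.png

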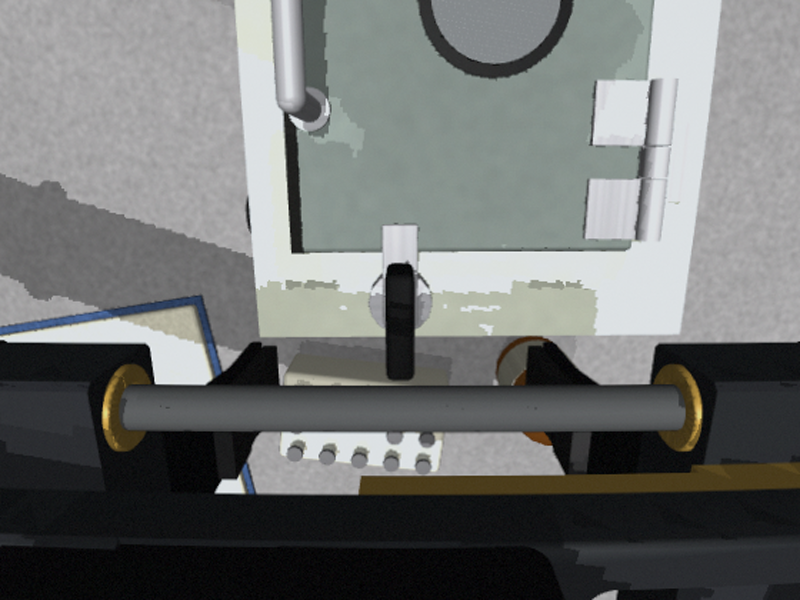

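Knob top seen at (400, 264–378), within about 1 mm of the fit; the tongue lies over the lid's lip. Descending and gripping.

Emit:
step_arm(moves=[{"dp": [1.5,0,16],"dr": [0,0,0],"fingers": 0},{"dp": [0,0,16],"dr": [0,0,0],"fingers": 0},{"dp": [0,0,16],"dr": [0,0,0],"fingers": 0},{"dp": [0,0,16],"dr": [0,0,0],"fingers": 0},{"dp": [0,0,13],"dr": [0,0,0],"fingers": 0}])

```text
time_s: 2.65
tool_pos: [0.4923, -0.1315, 0.1561]
tool_rot: [-179.9, -0.0, 98.8]
force: [-0.3, 0.3, -0.2]
grip_width: 0.0865
grasp_force: 0.0
```

Emit:
step_arm(moves=[{"dp": [0,0,0],"dr": [0,0,0],"fingers": 1},{"dp": [0,0,0],"dr": [0,0,0],"fingers": 1},{"dp": [0,0,0],"dr": [0,0,0],"fingers": 1},{"dp": [0,0,0],"dr": [0,0,0],"fingers": 1},{"dp": [0,0,0],"dr": [0,0,0],"fingers": 1}], squeeze=15)

```text
time_s: 3.28
tool_pos: [0.493, -0.1312, 0.1578]
tool_rot: [180.0, 0.0, 98.9]
force: [0.2, 0.2, 1.0]
grip_width: 0.0451
grasp_force: 0.0
```

Emit:
step_arm(moves=[{"dp": [2.5,1,0],"dr": [0,0,0],"fingers": 1},{"dp": [0,0,0],"dr": [0,0,0],"fingers": 1},{"dp": [0,0,0],"dr": [0,0,0],"fingers": 1},{"dp": [0,0,0],"dr": [0,0,0],"fingers": 1},{"dp": [0,0,0],"dr": [0,0,0],"fingers": 1}])

```text
time_s: 3.9
tool_pos: [0.4928, -0.1285, 0.1575]
tool_rot: [-179.9, -0.0, 98.9]
force: [-3.1, 0.4, 2.3]
grip_width: 0.0129
grasp_force: 15.0
```

```bash
python3 -c "
from h import *
plan([.494,-.1285,.157],[180,0,99.4],1)"
```

```text
now [ 0.4928 -0.1285  0.1575] [-1.7991e+02 -1.0000e-02  9.8870e+01] F [-3.1  0.4  2.3] grip 0.012866904938160308 15.000205850810744 t 3.9 q [ 45.   6. -35. 107.   4.  69.  18.]
0 [-0.2  1.2  0.4] [-0.002 -0.    -0.009]
```

Emit:
step_arm(moves=[{"dp": [0,0,0],"dr": [0,0,0.145],"fingers": 1},{"dp": [0,0,0],"dr": [0,0,0.145],"fingers": 1},{"dp": [0,0,0],"dr": [0,0,0.145],"fingers": 1},{"dp": [0,0,0],"dr": [0,0,0.145],"fingers": 1},{"dp": [0,0,0],"dr": [0,0,0.145],"fingers": 1}])

```text
time_s: 4.53
tool_pos: [0.4941, -0.1288, 0.1575]
tool_rot: [179.9, -0.0, 57.1]
force: [-0.1, -1.2, -0.2]
grip_width: 0.0127
grasp_force: 15.0
```

Emit:
step_arm(moves=[{"dp": [0,0,0],"dr": [0,0,0.145],"fingers": 1},{"dp": [0,0,0],"dr": [0,0,0.145],"fingers": 1},{"dp": [0,0,0],"dr": [0,0,0.145],"fingers": 1},{"dp": [0,0,0],"dr": [0,0,0.145],"fingers": 1},{"dp": [0,0,0],"dr": [0,0,0.145],"fingers": 1}])

```text
time_s: 5.15
tool_pos: [0.4948, -0.1299, 0.1575]
tool_rot: [179.9, -0.2, 15.5]
force: [3.0, -1.7, -4.4]
grip_width: 0.0128
grasp_force: 15.0
```

```bash
python3 -c "
from h import *
plan([.494,-.1285,.157],[180,0,13.5],1)"
```

```text
now [ 0.4948 -0.1299  0.1575] [ 1.7985e+02 -1.7000e-01  1.5460e+01] F [ 3.  -1.7 -4.4] grip 0.012759659411934446 14.995491433655843 t 5.15 q [ 41.   6. -30. 107.   3.  68. -65.]
0 [-0.4 -1.6  0.5] [ 0.003 -0.003  0.034]
```

Emit:
step_arm(moves=[{"dp": [0,0,0],"dr": [0,0,0],"fingers": 0.3},{"dp": [0,0,0],"dr": [0,0,0],"fingers": 0.3},{"dp": [0,0,0],"dr": [0,0,0],"fingers": 0.3},{"dp": [0,0,-15],"dr": [0,0,0],"fingers": 0},{"dp": [0,0,-35],"dr": [0,0,0],"fingers": 0}])

```text
time_s: 5.78
tool_pos: [0.4925, -0.1282, 0.2076]
tool_rot: [-179.9, 0.1, 15.8]
force: [0.8, 0.4, 0.7]
grip_width: 0.0552
grasp_force: 0.0
```

```bash
python3 -c "
from h import *
plan([.4274,.0095,.24],[180,0,99.4],10)"
```

```text
now [ 0.4925 -0.1282  0.2076] [-1.799e+02  1.300e-01  1.585e+01] F [0.8 0.4 0.7] grip 0.05521710168047453 0.0 t 5.775 q [ 41.   3. -30. 103.   2.  74. -64.]
0 [ -2.5 -15.   -3.2] [-0.     0.    -0.146]
1 [ -0.3 -15.2  -3.2] [-0.     0.    -0.146]
2 [  1.9 -15.1  -3.2] [-0.     0.    -0.146]
3 [  4.1 -14.7  -3.2] [-0.     0.    -0.146]
4 [  6.2 -13.9  -3.2] [-0.     0.    -0.146]
5 [  8.2 -12.9  -3.2] [-0.     0.    -0.146]
6 [  9.9 -11.6  -3.2] [-0.     0.    -0.146]
7 [ 11.5 -10.   -3.2] [-0.     0.    -0.146]
8 [12.9 -8.2 -3.2] [-0.     0.    -0.146]
9 [13.9 -6.2 -3.3] [-0.     0.    -0.146]
```

Emit:
step_arm(moves=[{"dp": [-2,-15,-10],"dr": [0,0,-0.146],"fingers": 0},{"dp": [0,-15,-10],"dr": [0,0,-0.146],"fingers": 0},{"dp": [2,-15,-10],"dr": [0,0,-0.146],"fingers": 0},{"dp": [4,-15,-2],"dr": [0,0,-0.146],"fingers": 0},{"dp": [6,-14,0],"dr": [0,0,-0.146],"fingers": 0}])

```text
time_s: 6.4
tool_pos: [0.4617, -0.059, 0.241]
tool_rot: [179.9, -0.0, 58.0]
force: [-0.4, 0.5, 0.6]
grip_width: 0.0867
grasp_force: 0.0
```

Emit:
step_arm(moves=[{"dp": [8,-13,0],"dr": [0,0,-0.146],"fingers": 0},{"dp": [10,-12,0],"dr": [0,0,-0.146],"fingers": 0},{"dp": [12,-10,0],"dr": [0,0,-0.146],"fingers": 0},{"dp": [13,-8,0],"dr": [0,0,-0.146],"fingers": 0},{"dp": [14,-6,0],"dr": [0,0,-0.146],"fingers": 0}])

```text
time_s: 7.02
tool_pos: [0.429, 0.011, 0.2407]
tool_rot: [179.9, 0.0, 99.8]
force: [-0.3, -1.0, 0.5]
grip_width: 0.0868
grasp_force: 0.0
```

Run:
```python
from h import *
import cv2
o=env.get_obs();m=env.camera_model("wrist");im=env.read_camera("wrist")
cv2.imwrite("pics/w2.png",cv2.resize(im[:,:,::-1],(800,600),interpolation=cv2.INTER_CUBIC))
p=[0.5126,.0034,.1648]
print(proj(m,M2W(p,[(-.083,.02,.185),(-.083,.07,.185),(-.083,-.03,.185),(-.04,-.127,.188),(.002,-.127,.1485)]))*800/560)
plan([.4274,.0095,.166],[180,0,99.4],5)
```

```text
[[397.09877494 326.03436949]
 [397.57205982 215.96987861]
 [396.69456979 424.12814549]
 [476.03726532 588.04831021]
 [534.94015545 535.80301485]]
now [0.4283 0.013  0.2407] [1.7995e+02 1.0000e-02 1.0017e+02] F [-1.1  1.5 -0. ] grip 0.08714248228615919 0.0 t 7.075 q [ 33. -10. -34. 110.  -6.  78.  11.]
0 [-0.7 -0.3 14.9] [0.    0.    0.003]
1 [-0.7 -0.3 15. ] [0.    0.    0.003]
2 [-0.6 -0.3 14.9] [0.    0.    0.003]
3 [-0.7 -0.3 15. ] [0.    0.    0.003]
4 [-0.6 -0.3 14.9] [0.    0.    0.003]
```

View pics/w2.png

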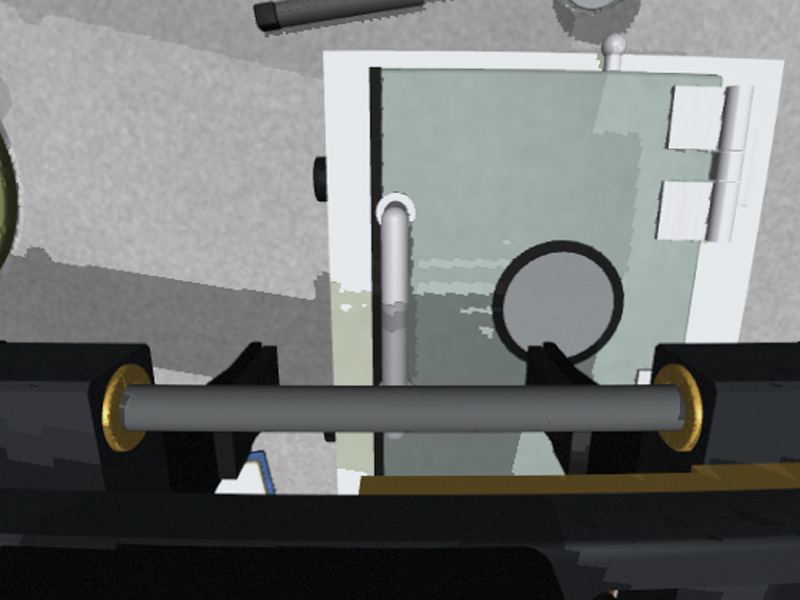

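Bar runs down column 395 (rows 205–435), centred between the fingers, as predicted. Descending and gripping.

Emit:
step_arm(moves=[{"dp": [-1,0,15],"dr": [0,0,0.007],"fingers": 0},{"dp": [-1,0,15],"dr": [0,0,0.006],"fingers": 0},{"dp": [-1,0,15],"dr": [0,0,0],"fingers": 0},{"dp": [0,0,15],"dr": [0,0,0],"fingers": 0},{"dp": [0,-1,15],"dr": [0,0,0],"fingers": 0}])

```text
time_s: 7.7
tool_pos: [0.4282, 0.007, 0.1632]
tool_rot: [-180.0, -0.0, 98.7]
force: [-0.3, 0.2, -0.2]
grip_width: 0.0871
grasp_force: 0.0
```

Emit:
step_arm(moves=[{"dp": [0,0,0],"dr": [0,0,0],"fingers": 1},{"dp": [0,0,0],"dr": [0,0,0],"fingers": 1},{"dp": [0,0,0],"dr": [0,0,0],"fingers": 1},{"dp": [0,0,0],"dr": [0,0,0],"fingers": 1},{"dp": [0,0,0],"dr": [0,0,0],"fingers": 1}], squeeze=25)

```text
time_s: 8.32
tool_pos: [0.4286, 0.0071, 0.1648]
tool_rot: [180.0, 0.0, 98.7]
force: [-0.8, -0.1, 0.7]
grip_width: 0.045
grasp_force: 0.0
```

Emit:
step_arm(moves=[{"dp": [0,0,0],"dr": [0,0,0],"fingers": 1},{"dp": [0,0,0],"dr": [0,0,0],"fingers": 1},{"dp": [0,0,0],"dr": [0,0,0],"fingers": 1},{"dp": [0,0,0],"dr": [0,0,0],"fingers": 1},{"dp": [0,0,0],"dr": [0,0,0],"fingers": 1}])

```text
time_s: 8.95
tool_pos: [0.4262, 0.0067, 0.1642]
tool_rot: [-179.7, 0.0, 98.7]
force: [-6.2, -0.1, 4.3]
grip_width: 0.0113
grasp_force: 25.0
```

```bash
cat >> h.py <<'E'
P=[0.5126,.0034,.1648]
def lidpos(th,off=(0,0,0)):
    "tool position (world) for lid angle th; off = TCP minus bar"
    c,s=np.cos(th),np.sin(th)
    return M2W(P,[(.085-.168*c+.036*s,.02,.149+.168*s+.036*c)])[0]+off
E
python3 - <<'E'
from h import *
o=env.get_obs();print(o["tool_pos"]-lidpos(0))
plan(lidpos(0,(0,0,-.019)),[180,0,99.4],1)
E
```

```text
[-0.00120359 -0.00276855 -0.02077619]
now [0.4262 0.0067 0.1642] [-179.71    0.     98.71] F [-6.2 -0.1  4.3] grip 0.011315952169348319 25.034469701349735 t 8.95 q [ 33.  -6. -35. 116.  -4.  69.   8.]
0 [ 2.6  1.6 -1.8] [-0.005  0.    -0.012]
```

Run:
```python
from h import *
st=[.01,.02,.03,.04,.04]+[.05]*25+[.04,.04,.03,.02,.02]
th=np.r_[0,np.cumsum(st)]
x=-168*np.cos(th)+36*np.sin(th);z=168*np.sin(th)+36*np.cos(th)
for i in range(len(st)): print(i//5,round(th[i+1],2),(x[i+1]-x[i]).round(1),-(z[i+1]-z[i]).round(1))
```

```text
0 0.01 0.4 -1.7
0 0.03 0.8 -3.3
0 0.06 1.3 -5.0
0 0.1 2.0 -6.6
0 0.14 2.2 -6.5
1 0.19 3.2 -8.0
1 0.24 3.6 -7.8
1 0.29 3.9 -7.6
1 0.34 4.3 -7.4
1 0.39 4.7 -7.2
2 0.44 5.0 -7.0
2 0.49 5.4 -6.7
2 0.54 5.7 -6.4
2 0.59 6.0 -6.1
2 0.64 6.3 -5.8
3 0.69 6.6 -5.5
3 0.74 6.9 -5.2
3 0.79 7.1 -4.8
3 0.84 7.3 -4.5
3 0.89 7.6 -4.1
4 0.94 7.8 -3.7
4 0.99 7.9 -3.3
4 1.04 8.1 -2.9
4 1.09 8.2 -2.5
4 1.14 8.3 -2.1
5 1.19 8.4 -1.7
5 1.24 8.5 -1.2
5 1.29 8.6 -0.8
5 1.34 8.6 -0.4
5 1.39 8.6 0.0
6 1.43 6.9 0.3
6 1.47 6.8 0.6
6 1.5 5.1 0.6
6 1.52 3.4 0.5
6 1.54 3.4 0.6
```

Emit:
step_arm(moves=[{"dp": [0,0.4,-1.7],"dr": [0,0,0],"fingers": 1},{"dp": [0,0.8,-3.3],"dr": [0,0,0],"fingers": 1},{"dp": [0,1.3,-5],"dr": [0,0,0],"fingers": 1},{"dp": [0,2,-6.6],"dr": [0,0,0],"fingers": 1},{"dp": [0,2.2,-6.5],"dr": [0,0,0],"fingers": 1}])

```text
time_s: 9.57
tool_pos: [0.4321, 0.0078, 0.1863]
tool_rot: [-179.6, -0.0, 98.7]
force: [-8.1, -1.4, -3.9]
grip_width: 0.0113
grasp_force: 25.0
```

```bash
cat >> h.py <<'E'
def rep():
    o=env.get_obs(); d=o["tool_pos"]-lidpos(0,(-.0012,-.0028,-.0208)); d=np.array([d[0]*np.cos(P[2])+d[1]*np.sin(P[2]),-d[0]*np.sin(P[2])+d[1]*np.cos(P[2]),d[2]])
    a=np.arctan2(d[2]+.036,.168-d[0]); print("theta",(a-np.arctan2(.036,.168)).round(3),"radius",np.hypot(d[2]+.036,.168-d[0]).round(4),"lat",d[1].round(4),"F",o["force"].round(1),"grip",o["grip_width"].round(4),o["grasp_force"].round(1),o["tool_rot"].round(1),"q",o["qpos"].round(0),"t",o["time_s"])
E
python3 -c "from h import *;rep()"
```

```text
Traceback (most recent call last):
  File "h.py", line 26, in rep
    a=np.arctan2(d[2]+.036,.168-d[0]); print("theta",(a-np.arctan2(.036,.168)).round(3),"radius",np.hypot(d[2]+.036,.168-d[0]).round(4),"lat",d[1].round(4),"F",o["force"].round(1),"grip",o["grip_width"].round(4),o["grasp_force"].round(1),o["tool_rot"].round(1),"q",o["qpos"].round(0),"t",o["time_s"])
                                                                                                                                                                                           ^^^^^^^^^^^^^^^^^^^^^
AttributeError: 'float' object has no attribute 'round'
```

Emit:
step_arm(moves=[{"dp": [0,3.2,-8],"dr": [0,0,0],"fingers": 1},{"dp": [0,3.6,-7.8],"dr": [0,0,0],"fingers": 1},{"dp": [0,3.9,-7.6],"dr": [0,0,0],"fingers": 1},{"dp": [0,4.3,-7.4],"dr": [0,0,0],"fingers": 1},{"dp": [0,4.7,-7.2],"dr": [0,0,0],"fingers": 1}])

```text
time_s: 10.2
tool_pos: [0.4502, 0.0108, 0.2245]
tool_rot: [-179.4, -0.1, 98.7]
force: [-13.2, -0.5, 0.9]
grip_width: 0.0109
grasp_force: 25.0
```

```bash
sed -i 's/o\["grip_width"\].round(4),o\["grasp_force"\].round(1)/round(o["grip_width"],4),round(o["grasp_force"],1)/' h.py
python3 -c "from h import *;rep()"
```

```text
theta 0.379 radius 0.173 lat 0.0001 F [-13.2  -0.5   0.9] grip 0.0109 25.0 [-1.794e+02 -1.000e-01  9.870e+01] q [ 33.  -5. -35. 108.  -3.  77.   7.] t 10.2
```

Emit:
step_arm(moves=[{"dp": [0,4.5,-7.3],"dr": [0,0,0],"fingers": 1},{"dp": [0,4.9,-7],"dr": [0,0,0],"fingers": 1},{"dp": [0,5.2,-6.7],"dr": [0,0,0],"fingers": 1},{"dp": [0,5.5,-6.4],"dr": [0,0,0],"fingers": 1},{"dp": [0,5.8,-6.1],"dr": [0,0,0],"fingers": 1}])

```text
time_s: 10.82
tool_pos: [0.4779, 0.0155, 0.2589]
tool_rot: [-179.7, -0.1, 98.7]
force: [-7.6, 0.5, -0.5]
grip_width: 0.0112
grasp_force: 25.0
```

```bash
python3 -c "from h import *;rep()"
```

```text
theta 0.636 radius 0.1744 lat 0.0002 F [-7.6  0.5 -0.5] grip 0.0112 25.0 [-1.797e+02 -1.000e-01  9.870e+01] q [ 32.  -2. -36. 102.  -1.  80.   5.] t 10.825
```

Emit:
step_arm(moves=[{"dp": [0,6.4,-5.7],"dr": [0,0,0],"fingers": 1},{"dp": [0,6.7,-5.4],"dr": [0,0,0],"fingers": 1},{"dp": [0,6.9,-5],"dr": [0,0,0],"fingers": 1},{"dp": [0,7.2,-4.6],"dr": [0,0,0],"fingers": 1},{"dp": [0,7.5,-4.2],"dr": [0,0,0],"fingers": 1}])

```text
time_s: 11.45
tool_pos: [0.5128, 0.0213, 0.285]
tool_rot: [-179.8, -0.1, 98.8]
force: [-8.6, 1.9, 5.2]
grip_width: 0.0115
grasp_force: 25.0
```

```bash
python3 -c "from h import *;rep()"
```

```text
theta 0.887 radius 0.1761 lat 0.0002 F [-8.6  1.9  5.2] grip 0.0115 25.0 [-1.798e+02 -1.000e-01  9.880e+01] q [ 31.   2. -37.  95.   1.  83.   3.] t 11.45
```

Run:
```python
from h import *
from scipy.optimize import least_squares
T=np.array([(.4262,.0067,.1642),(.4321,.0078,.1863),(.4502,.0108,.2245),(.4779,.0155,.2589),(.5128,.0213,.285)])
x=T[:,0]*np.cos(P[2])+T[:,1]*np.sin(P[2]);z=T[:,2]
h=M2W(P,[(.085,.02,.149)])[0];hx=h[0]*np.cos(P[2])+h[1]*np.sin(P[2]);print("model centre",hx,.149-.019)
r=least_squares(lambda q:np.hypot(x-q[0],z-q[1])-.1718,[hx,.13]);print(r.x,r.fun)
r=least_squares(lambda q:np.hypot(x-q[0],z-q[1])-q[2],[hx,.13,.17]);print(r.x,r.fun)
c=r.x
print(np.arctan2(z-c[1],c[0]-x)-.211)
```

```text
model centre 0.5912126651363591 0.13
[0.59093709 0.13336038] [ 3.96550383e-04 -2.67393036e-05 -4.80778637e-04 -2.13309239e-04
  3.96372961e-04]
[0.59820725 0.12812358 0.18031852] [ 9.63829111e-06  5.80806409e-06 -5.64665373e-05  6.41182020e-05
 -2.30980197e-05]
[-0.00958099  0.11749732  0.35308907  0.60002647  0.84442073]
```

Emit:
step_arm(moves=[{"dp": [0,7.5,-4.3],"dr": [0,0,0],"fingers": 1},{"dp": [0,7.7,-3.9],"dr": [0,0,0],"fingers": 1},{"dp": [0,7.9,-3.5],"dr": [0,0,0],"fingers": 1},{"dp": [0,8.1,-3.1],"dr": [0,0,0],"fingers": 1},{"dp": [0,8.2,-2.6],"dr": [0,0,0],"fingers": 1}])

```text
time_s: 12.08
tool_pos: [0.5528, 0.028, 0.3019]
tool_rot: [-179.9, -0.1, 98.8]
force: [-4.0, 2.0, -1.2]
grip_width: 0.0111
grasp_force: 25.0
```

```bash
python3 -c "from h import *;rep()"
```

```text
theta 1.135 radius 0.1781 lat 0.0003 F [-4.   2.  -1.2] grip 0.0111 25.0 [-1.799e+02 -1.000e-01  9.880e+01] q [ 29.   8. -38.  89.   5.  85.  -0.] t 12.075
```

Emit:
step_arm(moves=[{"dp": [0,8.4,-1.6],"dr": [0,0,0],"fingers": 1},{"dp": [0,8.5,-1.2],"dr": [0,0,0],"fingers": 1},{"dp": [0,8.5,-0.8],"dr": [0,0,0],"fingers": 1},{"dp": [0,8,-0.4],"dr": [0,0,0],"fingers": 1},{"dp": [0,7,0],"dr": [0,0,0],"fingers": 1}])

```text
time_s: 12.7
tool_pos: [0.5936, 0.0345, 0.3063]
tool_rot: [179.9, -0.1, 98.8]
force: [-4.3, 4.7, 0.4]
grip_width: 0.0111
grasp_force: 25.0
```

Run:
```python
from h import *
import cv2
rep();im=env.read_camera("side");m=env.camera_model("side")
cv2.imwrite("pics/s2.png",cv2.resize(im[130:310,180:420,::-1],(800,600),interpolation=cv2.INTER_CUBIC))
def pt(x,y,z,th):
    c,s=np.cos(th),np.sin(th);return M2W(P,[(.085+x*c+z*s,.02+y,.149-x*s+z*c)])[0]
for th in(1.3,1.4,1.5): print(th,((proj(m,[pt(-.18,.12,-.006,th),pt(-.18,-.12,-.006,th),pt(-.18,-.12,-.018,th),pt(-.168,0,.036,th),pt(-.168,-.05,.036,th),pt(-.004,-.12,-.018,th)])-[180,130])*800/240).round(0).tolist())
print(env.get_obs()["tool_pos"])
```

```text
theta 1.369 radius 0.1781 lat -0.0 F [-4.3  4.7  0.4] grip 0.0111 25.0 [ 1.799e+02 -1.000e-01  9.880e+01] q [ 26.  13. -38.  83.   8.  87.  -3.] t 12.7
1.3 [[380.0, 9.0], [278.0, 148.0], [262.0, 149.0], [390.0, 82.0], [370.0, 113.0], [324.0, 361.0]]
1.4 [[401.0, 7.0], [302.0, 146.0], [286.0, 146.0], [413.0, 86.0], [393.0, 116.0], [324.0, 359.0]]
1.5 [[423.0, 7.0], [327.0, 147.0], [310.0, 145.0], [435.0, 91.0], [416.0, 122.0], [324.0, 357.0]]
[0.59446992 0.03470904 0.30610839]
```

View pics/s2.png

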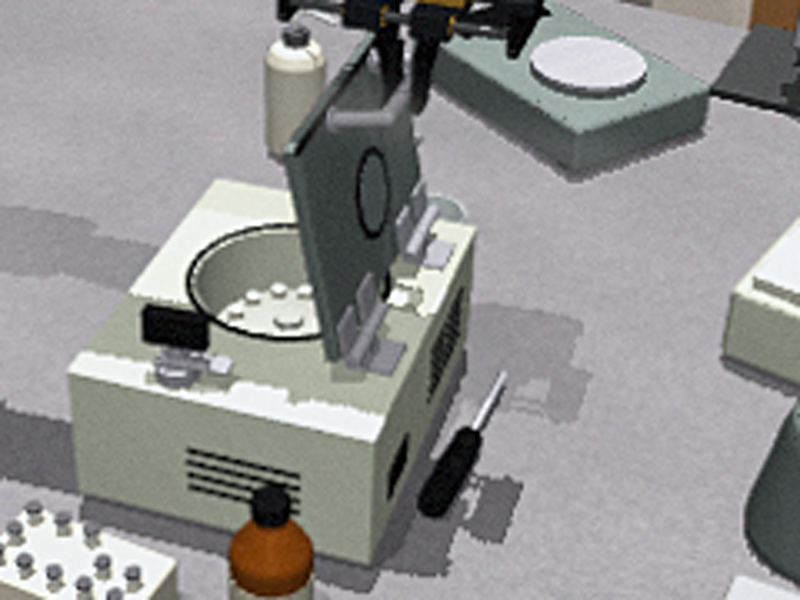

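The lid is about 1.38 rad up, tongue at (220,365) points back, nothing else has moved. Continuing, more slowly.

Emit:
step_arm(moves=[{"dp": [0,6.8,0.2],"dr": [0,0,0],"fingers": 1},{"dp": [0,6.8,0.5],"dr": [0,0,0],"fingers": 1},{"dp": [0,6.8,0.8],"dr": [0,0,0],"fingers": 1},{"dp": [0,6.7,1],"dr": [0,0,0],"fingers": 1},{"dp": [0,6.7,1.2],"dr": [0,0,0],"fingers": 1}])

```text
time_s: 13.38
tool_pos: [0.627, 0.0396, 0.3022]
tool_rot: [179.9, -0.1, 98.8]
force: [-2.0, 4.1, 3.6]
grip_width: 0.0115
grasp_force: 25.0
```

```bash
python3 -c "from h import *;rep()"
```

```text
theta 1.561 radius 0.1775 lat -0.0005 F [-2.   4.1  3.6] grip 0.0115 25.0 [ 1.799e+02 -1.000e-01  9.880e+01] q [ 23.  18. -38.  78.  11.  87.  -5.] t 13.375
```

Emit:
step_arm(moves=[{"dp": [0,6,1.2],"dr": [0,0,0],"fingers": 1},{"dp": [0,6,1.4],"dr": [0,0,0],"fingers": 1},{"dp": [0,5,1.4],"dr": [0,0,0],"fingers": 1},{"dp": [0,3,1],"dr": [0,0,0],"fingers": 1},{"dp": [0,2,0.7],"dr": [0,0,0],"fingers": 1}])

```text
time_s: 14.0
tool_pos: [0.6487, 0.0428, 0.296]
tool_rot: [179.9, -0.1, 98.8]
force: [-1.8, 4.6, 2.2]
grip_width: 0.0109
grasp_force: 25.0
```

Run:
```python
from h import *
import cv2
rep();im=env.read_camera("side");m=env.camera_model("side")
cv2.imwrite("pics/s3.png",cv2.resize(im[130:310,180:420,::-1],(800,600),interpolation=cv2.INTER_CUBIC))
def pt(x,y,z,th):
    c,s=np.cos(th),np.sin(th);return M2W(P,[(.085+x*c+z*s,.02+y,.149-x*s+z*c)])[0]
for th in(1.5,1.6,1.7,1.8): print(th,((proj(m,[pt(-.18,-.12,-.006,th),pt(-.18,-.12,-.018,th),pt(-.168,-.05,.036,th),pt(-.168,-.05,-.006,th),pt(-.004,-.12,-.018,th)])-[180,130])*800/240).round(0).tolist())
print(env.get_obs()["tool_pos"])
```

```text
theta 1.689 radius 0.1774 lat -0.0009 F [-1.8  4.6  2.2] grip 0.0109 25.0 [ 1.799e+02 -1.000e-01  9.880e+01] q [ 22.  21. -38.  75.  12.  88.  -6.] t 14.0
1.5 [[327.0, 147.0], [310.0, 145.0], [416.0, 122.0], [359.0, 116.0], [324.0, 357.0]]
1.6 [[353.0, 150.0], [336.0, 147.0], [439.0, 130.0], [382.0, 119.0], [325.0, 355.0]]
1.7 [[379.0, 156.0], [362.0, 151.0], [462.0, 140.0], [405.0, 124.0], [326.0, 353.0]]
1.8 [[404.0, 164.0], [387.0, 157.0], [483.0, 152.0], [427.0, 131.0], [327.0, 352.0]]
[0.64891215 0.04283354 0.2959533 ]
```

View pics/s3.png

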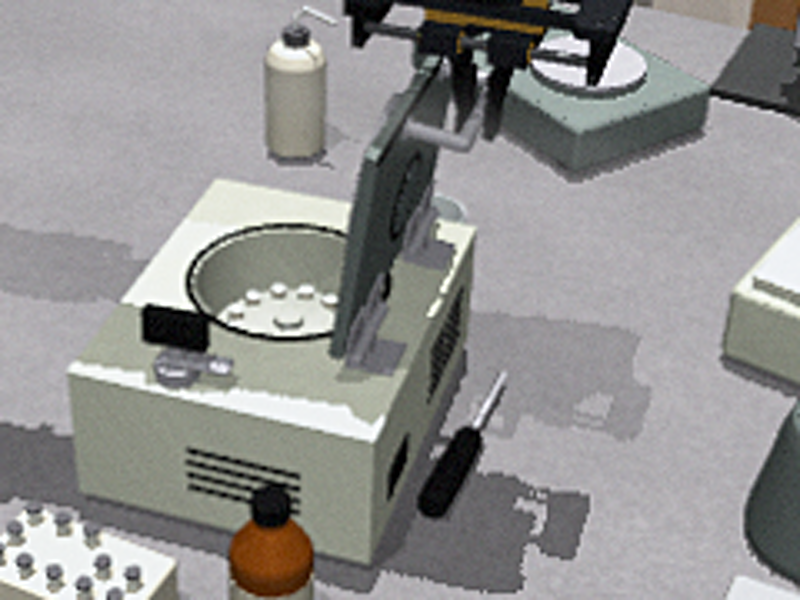

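The lid's front corner is at (362,156) and (378,160), which matches about 1.70 rad. Letting it settle.

Emit:
step_arm(moves=[{"dp": [0,0.5,0],"dr": [0,0,0],"fingers": 1},{"dp": [0,0,0],"dr": [0,0,0],"fingers": 1},{"dp": [0,0,0],"dr": [0,0,0],"fingers": 1},{"dp": [0,0,0],"dr": [0,0,0],"fingers": 1},{"dp": [0,0,0],"dr": [0,0,0],"fingers": 1}])

```text
time_s: 14.68
tool_pos: [0.649, 0.0428, 0.2959]
tool_rot: [180.0, -0.1, 98.8]
force: [-1.5, 5.0, 0.3]
grip_width: 0.0114
grasp_force: 25.0
```

Emit:
step_arm(moves=[{"dp": [0,0,0],"dr": [0,0,0],"fingers": 1},{"dp": [0,0,0],"dr": [0,0,0],"fingers": 1},{"dp": [0,0,0],"dr": [0,0,0],"fingers": 1},{"dp": [0,0,0],"dr": [0,0,0],"fingers": 1},{"dp": [0,0,0],"dr": [0,0,0],"fingers": 1}])

```text
time_s: 15.3
tool_pos: [0.649, 0.0428, 0.2959]
tool_rot: [180.0, -0.1, 98.8]
force: [-1.1, 5.4, -0.5]
grip_width: 0.0111
grasp_force: 25.0
```

```bash
python3 -c "
from h import *
rep()
print(env.sign_off())"
```

```text
theta 1.691 radius 0.1773 lat -0.0009 F [-1.1  5.4 -0.5] grip 0.0111 25.0 [ 1.80e+02 -1.00e-01  9.88e+01] q [ 22.  21. -38.  75.  12.  88.  -6.] t 15.3
the job is handed in; nothing more can be done
None
```

I handed the job in at 15.3 s: the knob is over at unlocked, the lid is standing still at about 1.70 rad (balance point 1.71), the fingers still grip the handle at 25 N, and the last side picture shows no bystander moved; sign-off returned no verdict.

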